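Turn the fuse-shelf carousel to bring the plug adaptor to the front

TASK

On the shelf under the fuse box, turn the round white turntable (the upright metal pegs on its rim are there to push) until the black plug adaptor (the square block with three metal pins) stands right at the stand's pointer. Do not touch the adaptor or the tape roll: they ride round on the turntable and must stay standing on it. Then let go and leave the turntable at rest.

Things in the scene. Friction and masses are not known exactly. Their poses are not given: they have to be found in the camera images.
- stand: Fixed grey foot of the carousel, 210 mm across, with a flat metal tongue out from under the turntable ending in an upright metal pointer (30 mm square set cornerwise, 28 mm high), its centre 180 mm from the axis. The pointer marks the front, roughly on the robot's side. Origin on the turning axis at shelf level; its own -x axis points to the pointer, z up.
- turntable: White disc, 280 mm across, 14 mm thick, turning either way on the stand (0.6 N at the rim), stays where left. Origin on the axis at its underside; upper face 30 mm above the shelf. 4 upright pegs, 16 mm thick, 36 mm high, 126 mm from the axis at 45, 135, 225, 315 degrees from its x axis. Fixed pot (58 wide, 45 high) 66 mm along its +x, carton at -x, adaptor and tape at +y and -y or swapped.
- adaptor: Black plug adaptor, loose on the turntable: a block 50 x 50 x 36 mm lying with its three brass pins upward (tops 56 mm above its underside), about 66 mm from the turning axis. Origin at the centre of its underside, z up along the pins. 65 to 130 g.
- tape: Roll of black tape lying flat, loose on the turntable: a ring 62 mm outside, 38 mm inside, 19 mm high, about 66 mm from the turning axis, opposite the adaptor. Origin at the centre of its underside, z up.
Mind the look-alikes: they are no part of the job. Of the things that look like the tape, the larger one is meant. There is more than one size of the adaptor; the one meant has the size given above.

How it is judged:
At the end, for the whole second after the job is handed in: The adaptor stands upright on the turntable, its centre within 15 mm either side of the line from the axis to the pointer and 45 to 90 mm from the axis on the pointer side. The tape roll lies flat on the turntable within 90 mm of the axis. Turntable and adaptor are at rest (y of adaptor in the frame of stand between -0.015 and 0.015 m and x of adaptor in the frame of stand between -0.09 and -0.045 m and z of adaptor in the frame of stand between 0.024 and 0.036 m and angle between each of adaptor, tape's own z axis and vertical below 0.15 rad and linear speed of adaptor below 0.02 m/s and horizontal distance between tape and turntable below 0.09 m and z of tape in the frame of stand between 0.024 and 0.036 m and angular speed of turntable below 0.05 rad/s); the robot touches nothing.
It fails at once if the robot touches the plug adaptor (over 0.5 N) (contact force between any of the fingers, the arm and adaptor above 0.5 N).
It fails at once if the robot touches the tape roll (over 0.5 N) (contact force between any of the fingers, the arm and tape above 0.5 N).
It also fails if it takes over 32 s, if anything falls off the work surface, if the arm or the gripper's body presses on something with over 40 N, if the wrist force passes 120 N, or if a joint passes its speed limit or range.

ROBOT

A 7-joint arm with a two-finger parallel gripper is mounted at the origin on the work surface. World frame = base frame: x ahead of the robot, y to its left, z up, the work surface at z = 0. Lengths are in m, angles in rad, forces in N, time in s.
With the tool pointing down it reaches from about 0.35 to 0.9 m from the base axis. Payload 8.1 kg.
Tool frame: the origin (TCP) lies on the centre line of the jaws, within the pads' length; the fingertips stand 14 mm ahead of it and the grasp point (between the pads) lies 5 mm behind it (arm.tip_reach is the distance from the TCP to the fingertips, in m); z points along the fingers, y is the direction in which the jaws open and shut (so a half turn about z gives the same grasp; the last joint's range is limited). The gripper opens to 92 mm and grips with 3 to 60 N. Pads are 19 mm wide; open, the fingers measure 130 mm over their backs; the gripper's body (75 mm by 190 mm) begins 47 mm behind the grasp point.
Start: joints at [1.22, 0.434, 0.025, 1.573, -0.012, 1.134, -0.075], TCP at [0.153, -0.606, 0.241] pointing down, gripper open.
Joint ranges: [-2.62, 2.62], [-0.44, 2.09], [-1.27, 1.32], [0.08, 2.57], [-1.32, 4.46], [0.12, 2], [-2.74, 2.74]. Speed limits (rad/s): [2.22, 2.22, 3.01, 3.01, 3.14, 3.14, 3.14].

INTERFACE

Orientations are given as a rotation vector (axis times angle).
In Python, from cell import sensors, vision, arm, nets gives the robot as it stands.
- The arm moves only by the shell command python3 -m handwheel 'ROWS' [FORCE]. ROWS is JSON, a list of rows, each an object of numbers: "tx", "ty", "tz": the shift along the tool's x, y, z in cm; "wx", "wy", "wz": the turn, a rotation vector about the tool's x, y, z in degrees; "claw": the opening, from 0 (shut) to 1 (fully open). A call has 1 to 12 rows; each row is the pose to reach, as a shift and turn from the pose commanded when the call began, along the tool's axes at that moment; what a row does not reach only later rows make up. A row lasts 1/12 s, in which the tool goes at most 41.7 mm and 7.16 degrees, less where a joint would pass 70% of its speed; a pose out of reach is approached as far as the arm can. A call with a gripper value outside its range is refused whole. The fingers move at their own pace and stop on an object; FORCE is the grip in N (left out, the last holds). Time passes only in rows, so rows that repeat a pose let the fingers close. It gives the time, the measured TCP pose, the force and the opening at its end, in the units of the state.
- sensors.observe(): the state, without advancing time (a new reading comes with each control period).
- vision.get_image(name): name is "scene" or "side" or "wrist"; returns (picture, depth): 480x640x3 uint8, blue, green, red; 480x640 float32, m along the optical axis (not along the pixel's ray), 0 where there is no reading.
- vision.camera_model(name): a dict with "K" (3x3 intrinsics, pixels), "xyz" and "attitude" of the camera in the world; the wrist camera has in their place "hand_eye" (4x4, takes a point from camera to tool coordinates, whose origin is the TCP and whose axes are the flange's). Camera axes: x right, y down, z forward; pixel columns grow to the right and rows downward; lengths in m; the calibration is good to about 2 mm. The wrist camera is an equidistant fisheye: a pixel r from the principal point sees the ray r / f radians off the axis. A picture is of the moment at which its call begins: read the wrist's pose just before it. camera_model takes no time and is no camera call.
- arm.sign_off(): hands the job in, once; it reports no verdict.
Trained networks look in the newest picture that a camera, given by its name, has taken for a name from the list of things; names that differ only in an ending like _2 or _b are one class to them, and where a whole thing is asked for, a point or a joint stands for the part that bears it (a point fixed in the world has none). Each returns a list of dicts, best first, with "score" (0 to 1); they miss things now and then, are a little off and sometimes report something else, mostly with a low value. They report only what shows in the picture. A call takes as long as a camera call. They do not tell look-alikes from the thing itself.
- nets.cut_out(label, camera): "region" (480x640 bool, what is visible of it) and "uv" ([column, row] in pixels, amid what is visible of it).
The state is a dict: "clock": time; "joints": joint angles; "dq": joint speeds; "joint_efforts": joint torques, N m; "position": TCP position; "ee_rot": TCP orientation; "force": force on the tool from outside, world axes, zero at the start; "ft_torque": the same for the moment, N m; "width": opening from 0.0 (shut) to 1.0 (fully open).
Only numpy, scipy, OpenCV 4.12 (cv2) and the standard library are available. Lean on these libraries where they do the work, as an engineer would, in place of code of your own. Each camera call takes 0.05 s, during which the arm holds its last target.

## Working session

There is one attempt and no reset: what is moved stays moved. The work goes in short steps, Python scripts to look and compute and a shell command to move; the robot and the scene stay as the last step left them, time stands still between calls to the robot, and variables do not carry over. Pictures are saved under pics/ and viewed, and the job is handed in when it is done.

```bash
ls; mkdir -p pics
python3 - <<'E'
from cell import sensors, vision, arm, nets
import cv2,numpy as np
s=sensors.observe();print({k:np.round(v,3).tolist() for k,v in s.items()})
for c in ("scene","side"):
    im,d=vision.get_image(c);cv2.imwrite(f"pics/{c}0.png",im);np.save(f"pics/{c}0.npy",d)
    print(c,vision.camera_model(c))
    for l in ("stand","turntable","adaptor","tape"):
        for r in nets.cut_out(l,c):print(c,l,round(r["score"],2),np.round(r["uv"]),r["region"].sum())
print(arm.tip_reach)
E
```

```text
pics
{'clock': 0.0, 'joints': [1.22, 0.435, 0.025, 1.574, -0.012, 1.134, -0.075], 'dq': [0.0, 0.002, 0.001, -0.001, 0.0, -0.0, 0.0], 'joint_efforts': [0.0, -66.786, 0.985, -31.447, -0.06, 0.043, 0.0], 'position': [0.153, -0.605, 0.24], 'ee_rot': [-3.116, -0.388, 0.0], 'force': [0.01, 0.713, -0.196], 'ft_torque': [-0.015, 0.02, 0.009], 'width': 1.001}
scene {'K': array([[574.17367218,   0.        , 329.29781715],
       [  0.        , 574.17367218, 243.34931696],
       [  0.        ,   0.        ,   1.        ]]), 'xyz': array([ 1.21069148, -0.16727905,  0.66571026]), 'attitude': array([-1.95601771, -1.26283928,  0.60724005])}
scene stand 0.63 [290. 217.] 298
scene turntable 0.84 [337. 285.] 13264
scene adaptor 0.82 [360. 239.] 1004
scene adaptor 0.71 [448. 206.] 1604
scene tape 0.77 [190. 334.] 560
side {'K': array([[579.88652467,   0.        , 321.29802156],
       [  0.        , 579.88652467, 241.87974236],
       [  0.        ,   0.        ,   1.        ]]), 'xyz': array([0.51810415, 0.84679968, 0.80916907]), 'attitude': array([-0.10793331,  2.91437898, -1.13642179])}
side stand 0.58 [414. 251.] 531
side turntable 0.79 [315. 250.] 11906
side adaptor 0.98 [359. 376.] 2701
side adaptor 0.6 [328. 258.] 1014
side tape 0.86 [320. 166.] 277
side tape 0.81 [316. 214.] 686
0.014
```

View pics/scene0.png

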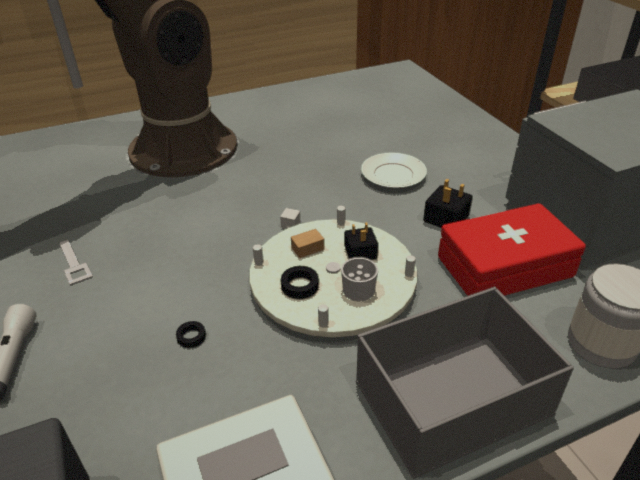

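View pics/side0.png

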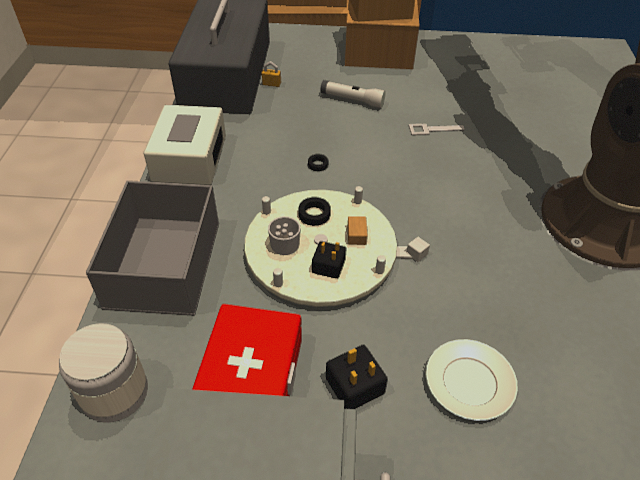

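The pictures show the turntable with its axis at about (333,268) in scene. The pointer is at (290,217), the adaptor on the table at (360,239), and the tape at (300,282). The adaptor at (448,206) and the tape at (190,334) are look-alikes standing off the table. Next I'll turn these into world positions.

```bash
cat > h.py <<'E'
from cell import sensors, vision, arm, nets
import cv2,numpy as np
from scipy.spatial.transform import Rotation as R
def ray(c,uv):
    m=vision.camera_model(c);K=m["K"]
    d=R.from_rotvec(m["attitude"]).apply(np.linalg.solve(K,[uv[0],uv[1],1.]))
    return np.array(m["xyz"]),d
def onz(c,uv,z):
    o,d=ray(c,uv);return o+d*(z-o[2])/d[2]
def cloud(c,reg,dep):
    m=vision.camera_model(c);v,u=np.nonzero(reg&(dep>0));z=dep[v,u]
    p=np.stack([u,v,np.ones_like(u)],1)@np.linalg.inv(m["K"]).T*z[:,None]
    return R.from_rotvec(m["attitude"]).apply(p)+m["xyz"]
def proj(c,P):
    m=vision.camera_model(c);p=R.from_rotvec(m["attitude"]).inv().apply(np.atleast_2d(P)-m["xyz"])@m["K"].T
    return p[:,:2]/p[:,2:]
E
python3 - <<'E'
from h import *
for c in ("scene","side"):
    im,d=vision.get_image(c)
    P=cloud(c,np.ones((480,640),bool),d)
    for l in ("turntable","stand","adaptor","tape"):
        for r in nets.cut_out(l,c):
            Q=cloud(c,r["region"],d)
            print(c,l,np.round(r["score"],2),np.round(np.median(Q,0),3),np.round(np.percentile(Q,[2,98],axis=0),3).tolist())
            if l=="turntable":
                cs,_=cv2.findContours(r["region"].astype(np.uint8),0,1)
                k=max(cs,key=cv2.contourArea);k=cv2.convexHull(k)[:,0]
                T=np.array([onz(c,p,.03) for p in k]);
                A=np.c_[2*T[:,:2],np.ones(len(T))];s=np.linalg.lstsq(A,(T[:,:2]**2).sum(1),rcond=None)[0]
                print(" fit",s[:2],np.sqrt(s[2]+s[:2]@s[:2]))
    # pegs: points between z .05 and .07 near
for c,l in (("scene",[(341,208),(258,247),(410,258),(323,309)]),("side",[(359,189),(266,199),(278,272),(380,258)])):
    for uv in l: print(c,"peg",onz(c,uv,.066)[:2].round(3))
print("pointer",onz("scene",(291,212),.028),onz("side",(420,242),.028))
E
```

```text
scene turntable 0.62 [0.604 0.119 0.029] [[0.435, -0.001, 0.019], [0.693, 0.249, 0.07]]
 fit [0.5535049  0.13045392] 0.1497800667693501
scene stand 0.9 [0.384 0.118 0.022] [[0.328, 0.102, -0.002], [0.399, 0.141, 0.029]]
scene adaptor 0.9 [0.553 0.184 0.064] [[0.516, 0.161, 0.033], [0.569, 0.213, 0.082]]
scene adaptor 0.55 [0.498 0.387 0.047] [[0.455, 0.358, 0.005], [0.53, 0.441, 0.073]]
scene tape 0.69 [ 0.587 -0.121  0.011] [[0.561, -0.141, -0.001], [0.603, -0.101, 0.014]]
scene tape 0.64 [0.583 0.06  0.046] [[0.549, 0.033, 0.029], [0.606, 0.088, 0.05]]
side turntable 0.89 [0.567 0.154 0.029] [[0.431, 0.003, 0.02], [0.683, 0.261, 0.069]]
 fit [0.55765616 0.12219573] 0.14684370263803692
side stand 0.83 [0.384 0.125 0.015] [[0.357, 0.095, -0.001], [0.415, 0.139, 0.029]]
side adaptor 0.73 [0.54  0.201 0.063] [[0.513, 0.161, 0.029], [0.567, 0.216, 0.082]]
side adaptor 0.63 [0.486 0.412 0.049] [[0.446, 0.367, 0.01], [0.526, 0.445, 0.074]]
side tape 0.71 [0.573 0.07  0.046] [[0.546, 0.034, 0.03], [0.602, 0.091, 0.051]]
side tape 0.54 [ 0.581 -0.118  0.011] [[0.56, -0.142, -0.001], [0.601, -0.1, 0.015]]
side tape 0.38 [0.539 0.202 0.064] [[0.513, 0.166, 0.034], [0.566, 0.216, 0.082]]
side tape 0.28 [0.567 0.155 0.029] [[0.431, 0.004, 0.022], [0.683, 0.261, 0.069]]
scene peg [0.453 0.192]
scene peg [0.496 0.021]
scene peg [0.624 0.235]
scene peg [0.67  0.062]
side peg [0.492 0.023]
side peg [0.664 0.065]
side peg [0.621 0.238]
side peg [0.452 0.194]
pointer [0.37755571 0.12362638 0.028     ] [0.37555551 0.11543799 0.028     ]
```

Run:
```python
from h import *
ax=np.array([.559,.129])
for c in ("scene","side"):
    im,d=vision.get_image(c)
    for l in ("stand","adaptor"):
        for r in nets.cut_out(l,c):
            Q=cloud(c,r["region"],d)
            if l=="stand": T=Q[(Q[:,2]>.024)&(Q[:,2]<.032)&(Q[:,0]<.43)]
            else: T=Q[(Q[:,2]>.062)&(Q[:,2]<.070)]
            if len(T)<10 or np.linalg.norm(T[:,:2].mean(0)-ax)>.2: continue
            b=cv2.minAreaRect(T[:,:2].astype(np.float32)*1000)
            q=np.array(b[0])/1000-ax
            print(c,l,len(T),T[:,:2].mean(0).round(4),b,"ang",np.degrees(np.arctan2(q[1],q[0])),np.hypot(*q))
    e=cv2.resize(im[180:340,230:450],None,fx=3.5,fy=3.5,interpolation=2);cv2.imwrite(f"pics/{c}_crop.png",e)
im,d=vision.get_image("scene");a=im[205:235,275:315];b=vision.get_image("side")[0][228:268,390:440]
cv2.imwrite("pics/ptr.png",np.hstack([cv2.resize(a,(400,300),interpolation=0),cv2.resize(b,(375,300),interpolation=0)]))
```

```text
scene stand 161 [0.3823 0.1197] ((392.2201232910156, 114.80416870117188), (35.643531799316406, 64.09647369384766), 68.31913757324219) ang -175.13487189488367 0.16738294089102637
side stand 191 [0.3792 0.1213] ((388.87091064453125, 131.21005249023438), (58.14811325073242, 30.63433265686035), 47.372718811035156) ang 179.25574422003143 0.17014344353201116
side stand 160 [0.4259 0.1313] ((425.31488037109375, 130.94830322265625), (96.44282531738281, 7.883745193481445), 89.29753875732422) ang 179.16504058228787 0.13369931598793763
side adaptor 529 [0.5401 0.1908] ((539.4126586914062, 188.22508239746094), (51.28813934326172, 49.47102355957031), 76.9682846069336) ang 108.3004517164803 0.062380079548886316
```

View pics/ptr.png

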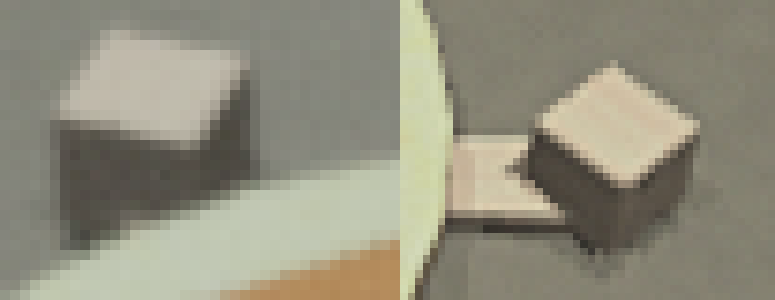

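Run:
```python
from h import *
ax=np.array([.559,.129])
p=onz("scene",(290.1,213.2),.028)[:2];q=onz("side",(418.8,244.5),.028)[:2];m=(p+q)/2-ax
a=np.degrees(np.arctan2(m[1],m[0]))%360
print(p,q,a,np.hypot(*m))
s=sensors.observe();M=R.from_rotvec(s["ee_rot"]).as_matrix();print(M.round(3))
xh=M[:2,0]
turn=a-108.3;print("turn",turn)
peg=np.mean([[.496,.021],[.492,.023]],0)-ax;t0=np.degrees(np.arctan2(peg[1],peg[0]));print(t0,np.hypot(*peg))
for g in [-35]+[0]+list(np.linspace(.0,1,9)*turn):
    th=np.radians(t0+max(g,0));f=ax+.126*np.array([np.cos(th),np.sin(th)])-xh*(.0175+(.015 if g<0 else 0))
    D=np.array([*f,.056])-s["position"]
    print(round(g,1),f.round(4),(M.T@D*100).round(2))
```

```text
[0.38043956 0.12069101] [0.37803934 0.12186591] 182.45960443976648 0.17992631228119585
[[ 0.969  0.245 -0.   ]
 [ 0.245 -0.969 -0.   ]
 [-0.     0.    -1.   ]]
turn 74.15960443976648
-121.27770286686648 0.12519584657647398
-35 [0.4621 0.0133] [ 45.12 -52.47  18.47]
0 [0.4766 0.017 ] [ 46.62 -52.47  18.47]
0.0 [0.4766 0.017 ] [ 46.62 -52.47  18.47]
9.3 [0.4948 0.0079] [ 48.16 -51.14  18.47]
18.5 [0.5143 0.0018] [ 49.9  -50.07  18.47]
27.8 [ 0.5344 -0.0011] [ 51.78 -49.3   18.47]
37.1 [ 0.5548 -0.0006] [ 53.76 -48.84  18.47]
46.3 [0.5748 0.003 ] [ 55.8  -48.71  18.47]
55.6 [0.594  0.0099] [ 57.82 -48.9   18.47]
64.9 [0.6118 0.0198] [ 59.79 -49.42  18.47]
74.2 [0.6278 0.0324] [ 61.65 -50.25  18.47]
```

```bash
python3 -m handwheel '[{"tx":2,"ty":-2.4,"claw":0},{"tx":4,"ty":-4.8,"claw":0},{"tx":6.5,"ty":-7.8,"claw":0},{"tx":9,"ty":-11,"claw":0},{"tx":11.5,"ty":-14,"claw":0},{"tx":14,"ty":-17,"claw":0},{"tx":16.5,"ty":-20,"claw":0},{"tx":19,"ty":-23,"claw":0},{"tx":21.5,"ty":-26,"claw":0},{"tx":24,"ty":-29,"claw":0},{"tx":26.5,"ty":-32,"claw":0},{"tx":28,"ty":-34,"claw":0}]' 10
```

```text
invalid input
```

```bash
python3 -m handwheel '[{"tx":2,"ty":-2.4,"tz":0,"wx":0,"wy":0,"wz":0,"claw":0},{"tx":4,"ty":-4.8,"tz":0,"wx":0,"wy":0,"wz":0,"claw":0}]' 10
```

```text
clock: 1.57
position: [0.1793, -0.5499, 0.2403]
ee_rot: [3.118, 0.383, -0.001]
force: [1.5, 0.2, 0.2]
width: 0.899
```

```bash
python3 -m handwheel '[{"tx":2.6,"ty":-3.2,"tz":0,"wx":0,"wy":0,"wz":0,"claw":0},{"tx":5.2,"ty":-6.4,"tz":0,"wx":0,"wy":0,"wz":0,"claw":0},{"tx":7.8,"ty":-9.6,"tz":0,"wx":0,"wy":0,"wz":0,"claw":0},{"tx":10.4,"ty":-12.8,"tz":0,"wx":0,"wy":0,"wz":0,"claw":0},{"tx":13,"ty":-16,"tz":0,"wx":0,"wy":0,"wz":0,"claw":0},{"tx":15.6,"ty":-19.2,"tz":0,"wx":0,"wy":0,"wz":0,"claw":0},{"tx":18.2,"ty":-22.4,"tz":0,"wx":0,"wy":0,"wz":0,"claw":0},{"tx":20.8,"ty":-25.6,"tz":0,"wx":0,"wy":0,"wz":0,"claw":0},{"tx":23.4,"ty":-28.8,"tz":0,"wx":0,"wy":0,"wz":0,"claw":0},{"tx":26,"ty":-32,"tz":0,"wx":0,"wy":0,"wz":0,"claw":0},{"tx":28.6,"ty":-35.2,"tz":0,"wx":0,"wy":0,"wz":0,"claw":0},{"tx":31,"ty":-38,"tz":0,"wx":0,"wy":0,"wz":0,"claw":0}]'
```

```text
clock: 2.57
position: [0.3882, -0.1027, 0.2412]
ee_rot: [3.117, 0.389, 0.002]
force: [-0.0, -0.7, -0.2]
width: 0.041
```

```bash
python3 -m handwheel '[{"tx":2.5,"ty":-2.5,"tz":2,"wx":0,"wy":0,"wz":0,"claw":0},{"tx":5,"ty":-5,"tz":4,"wx":0,"wy":0,"wz":0,"claw":0},{"tx":7.5,"ty":-7.5,"tz":6,"wx":0,"wy":0,"wz":0,"claw":0},{"tx":9.4,"ty":-9.5,"tz":8,"wx":0,"wy":0,"wz":0,"claw":0},{"tx":9.4,"ty":-9.5,"tz":11,"wx":0,"wy":0,"wz":0,"claw":0},{"tx":9.4,"ty":-9.5,"tz":14,"wx":0,"wy":0,"wz":0,"claw":0},{"tx":9.4,"ty":-9.5,"tz":14,"wx":0,"wy":0,"wz":0,"claw":0}]'
python3 - <<'E'
from h import *
for c in("scene","side"):
    im,d=vision.get_image(c);cv2.imwrite(f"pics/{c}1.png",im)
E
```

```text
clock: 3.15
position: [0.4526, 0.0101, 0.0966]
ee_rot: [-3.116, -0.39, 0.011]
force: [-1.4, -0.5, -0.5]
width: 0.002
```

View pics/side1.png

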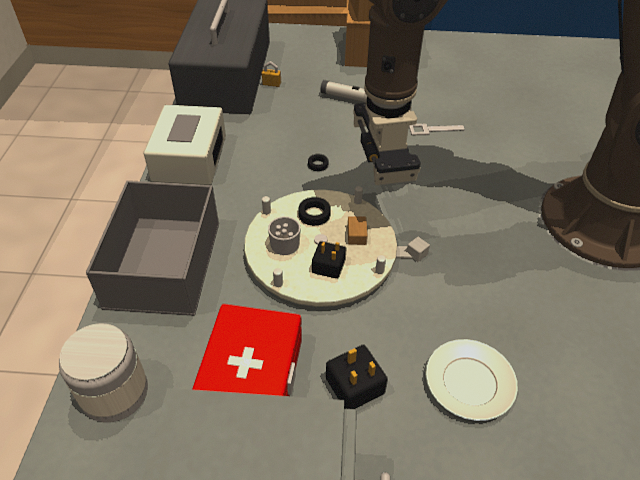

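View pics/scene1.png

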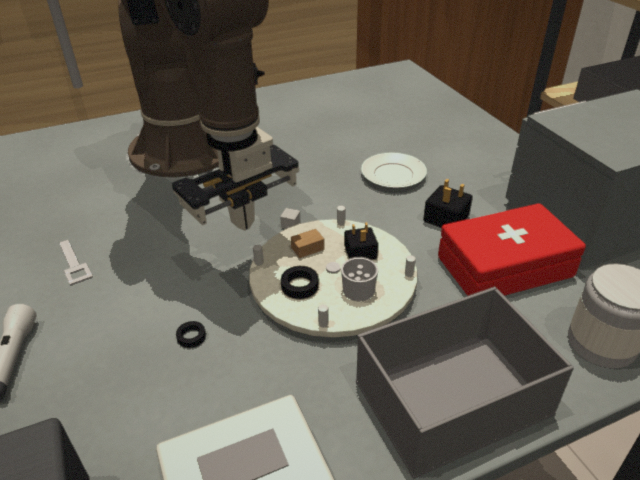

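```bash
python3 -m handwheel '[{"tx":0,"ty":0,"tz":2,"wx":0,"wy":0,"wz":0,"claw":0},{"tx":0,"ty":0,"tz":4,"wx":0,"wy":0,"wz":0,"claw":0},{"tx":0,"ty":0,"tz":4.1,"wx":0,"wy":0,"wz":0,"claw":0},{"tx":0.8,"ty":0,"tz":4.1,"wx":0,"wy":0,"wz":0,"claw":0},{"tx":1.5,"ty":-0.1,"tz":4.1,"wx":0,"wy":0,"wz":0,"claw":0},{"tx":2,"ty":-0.2,"tz":4.1,"wx":0,"wy":0,"wz":0,"claw":0},{"tx":2.4,"ty":0,"tz":4.1,"wx":0,"wy":0,"wz":0,"claw":0},{"tx":3,"ty":0.5,"tz":4.1,"wx":0,"wy":0,"wz":0,"claw":0},{"tx":3.8,"ty":1.2,"tz":4.1,"wx":0,"wy":0,"wz":0,"claw":0},{"tx":4.6,"ty":1.7,"tz":4.1,"wx":0,"wy":0,"wz":0,"claw":0}]'
python3 - <<'E'
from h import *
for c in("scene","side"):
    im,d=vision.get_image(c);cv2.imwrite(f"pics/{c}2.png",im)
E
```

```text
clock: 4.08
position: [0.5054, 0.0039, 0.0608]
ee_rot: [3.117, 0.387, 0.001]
force: [-1.3, -1.8, -0.8]
width: 0.005
```

View pics/side2.png

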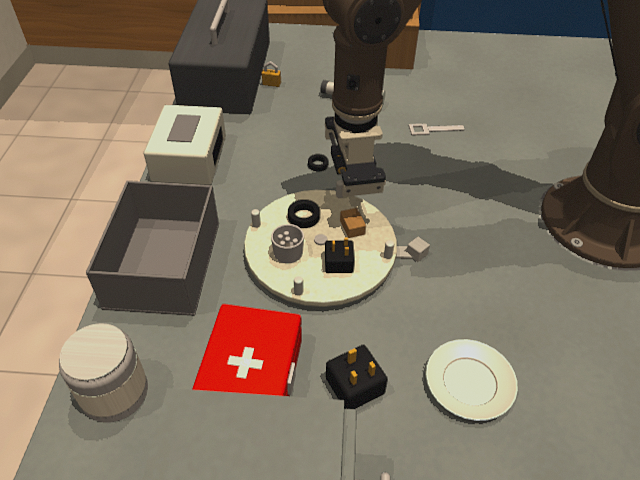

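View pics/scene2.png

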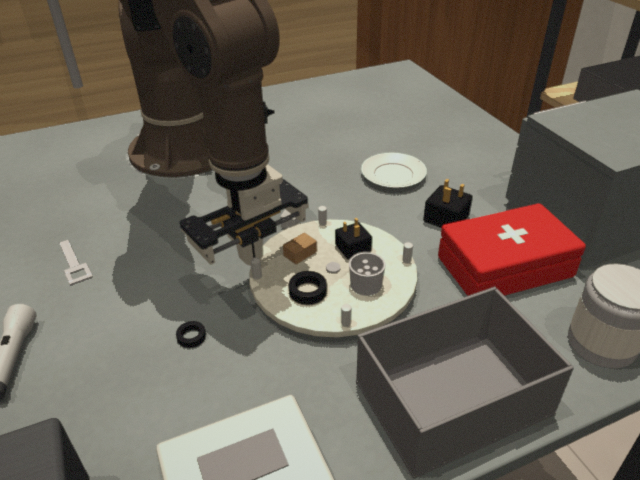

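The turntable has turned anticlockwise by about 15°, and both riders have stayed in place. I'll keep pushing along the arc.

```bash
python3 -m handwheel '[{"tx":0.9,"ty":0.5,"tz":0.2,"wx":0,"wy":0,"wz":0,"claw":0},{"tx":1.8,"ty":0.9,"tz":0.2,"wx":0,"wy":0,"wz":0,"claw":0},{"tx":2.8,"ty":1.3,"tz":0.2,"wx":0,"wy":0,"wz":0,"claw":0},{"tx":3.8,"ty":1.6,"tz":0.2,"wx":0,"wy":0,"wz":0,"claw":0},{"tx":4.8,"ty":1.8,"tz":0.2,"wx":0,"wy":0,"wz":0,"claw":0},{"tx":5.8,"ty":1.9,"tz":0.2,"wx":0,"wy":0,"wz":0,"claw":0},{"tx":6.8,"ty":1.9,"tz":0.2,"wx":0,"wy":0,"wz":0,"claw":0},{"tx":7.6,"ty":1.8,"tz":0.2,"wx":0,"wy":0,"wz":0,"claw":0},{"tx":8.3,"ty":1.7,"tz":0.2,"wx":0,"wy":0,"wz":0,"claw":0},{"tx":8.9,"ty":1.6,"tz":0.2,"wx":0,"wy":0,"wz":0,"claw":0},{"tx":9.3,"ty":1.6,"tz":0.2,"wx":0,"wy":0,"wz":0,"claw":0},{"tx":9.3,"ty":1.6,"tz":0.2,"wx":0,"wy":0,"wz":0,"claw":0}]'
cat > meas.py <<'E'
from h import *
import sys
ax=np.array([.559,.129])
for c in("scene","side"):
    im,d=vision.get_image(c);cv2.imwrite(f"pics/{c}{sys.argv[1]}.png",im)
    for l,z in(("adaptor",.066),("tape",.049)):
        for r in nets.cut_out(l,c):
            Q=cloud(c,r["region"],d)
            T=Q[abs(Q[:,2]-z)<.004]
            if len(T)<10 or np.linalg.norm(T[:,:2].mean(0)-ax)>.12: continue
            b=cv2.minAreaRect(T[:,:2].astype(np.float32)*1000);q=np.array(b[0])/1000-ax
            print(c,l,round(r["score"],2),len(T),np.round(b[0]),np.round(b[1]),"ang",np.degrees(np.arctan2(q[1],q[0])).round(1)%360,np.hypot(*q).round(4))
E
python3 meas.py 3
```

```text
clock: 5.18
position: [0.5991, 0.013, 0.0578]
ee_rot: [-3.117, -0.389, -0.001]
force: [0.1, -0.3, 0.1]
width: 0.002
scene adaptor 0.59 67 [499. 165.] [18. 38.] ang 148.8 0.0703
scene tape 0.8 570 [624. 109.] [59. 62.] ang 342.7 0.0681
side adaptor 0.74 491 [497. 143.] [52. 51.] ang 167.6 0.0637
side tape 0.84 369 [624. 109.] [57. 62.] ang 342.6 0.0678
```

View pics/side3.png

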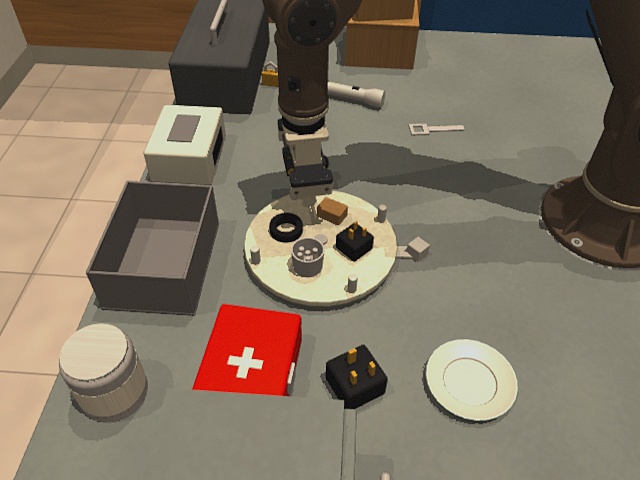

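View pics/scene3.png

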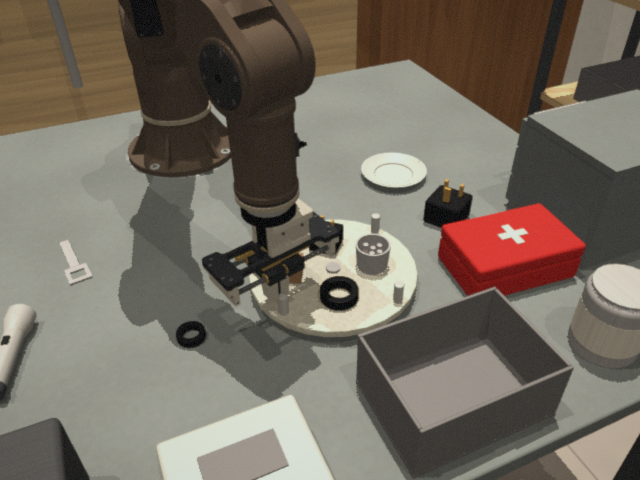

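```bash
python3 -m handwheel '[{"tx":0.5,"ty":-0.1,"tz":0,"wx":0,"wy":0,"wz":0,"claw":0},{"tx":1,"ty":-0.3,"tz":0,"wx":0,"wy":0,"wz":0,"claw":0},{"tx":1.5,"ty":-0.5,"tz":0,"wx":0,"wy":0,"wz":0,"claw":0},{"tx":2,"ty":-0.7,"tz":0,"wx":0,"wy":0,"wz":0,"claw":0},{"tx":2.4,"ty":-0.9,"tz":0,"wx":0,"wy":0,"wz":0,"claw":0},{"tx":2.7,"ty":-1.1,"tz":0,"wx":0,"wy":0,"wz":0,"claw":0},{"tx":2.9,"ty":-1.1,"tz":0,"wx":0,"wy":0,"wz":0,"claw":0},{"tx":2.9,"ty":-1.1,"tz":0,"wx":0,"wy":0,"wz":0,"claw":0},{"tx":2.9,"ty":-1.1,"tz":0,"wx":0,"wy":0,"wz":0,"claw":0}]'
python3 meas.py 4
```

```text
clock: 6.23
position: [0.6239, 0.03, 0.0577]
ee_rot: [-3.117, -0.388, -0.0]
force: [0.2, 0.8, 0.1]
width: 0.009
scene tape 0.7 575 [627. 125.] [61. 61.] ang 356.7 0.0679
side adaptor 0.79 485 [494. 127.] [52. 50.] ang 181.4 0.0646
side tape 0.61 443 [626. 124.] [62. 61.] ang 355.7 0.0673
```

View pics/side4.png

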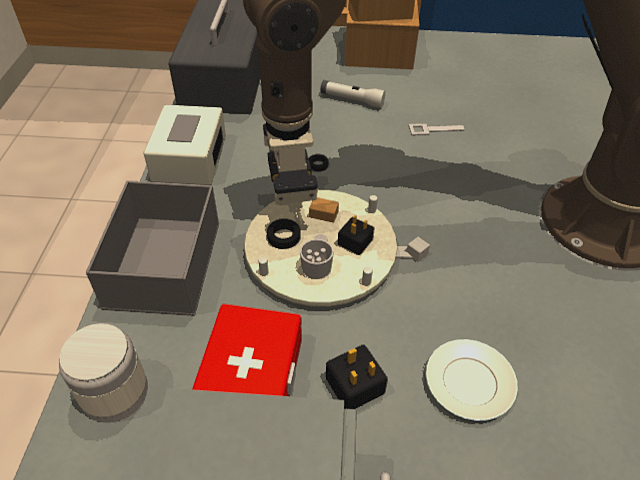

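```bash
python3 -m handwheel '[{"tx":-0.5,"ty":0.3,"tz":0,"wx":0,"wy":0,"wz":0,"claw":0},{"tx":-1,"ty":1,"tz":0,"wx":0,"wy":0,"wz":0,"claw":0},{"tx":-1,"ty":2,"tz":-1,"wx":0,"wy":0,"wz":0,"claw":0},{"tx":-1,"ty":3,"tz":-3,"wx":0,"wy":0,"wz":0,"claw":0},{"tx":-1,"ty":5,"tz":-6,"wx":0,"wy":0,"wz":0,"claw":0},{"tx":-1,"ty":8,"tz":-8,"wx":0,"wy":0,"wz":0,"claw":0},{"tx":-1,"ty":11,"tz":-10,"wx":0,"wy":0,"wz":0,"claw":0},{"tx":-1,"ty":14,"tz":-12,"wx":0,"wy":0,"wz":0,"claw":0},{"tx":-1,"ty":16,"tz":-12,"wx":0,"wy":0,"wz":0,"claw":0},{"tx":-1,"ty":16,"tz":-12,"wx":0,"wy":0,"wz":0,"claw":0},{"tx":-1,"ty":16,"tz":-12,"wx":0,"wy":0,"wz":0,"claw":0}]'
python3 meas.py 5; python3 meas.py 6
```

```text
clock: 7.45
position: [0.653, -0.131, 0.1784]
ee_rot: [3.117, 0.381, 0.001]
force: [-0.6, 1.2, -0.6]
width: 0.002
scene adaptor 0.94 445 [495. 128.] [49. 52.] ang 180.5 0.0636
scene tape 0.8 548 [627. 125.] [60. 62.] ang 356.7 0.0678
side adaptor 0.87 461 [494. 127.] [52. 50.] ang 181.5 0.0648
side tape 0.89 435 [626. 124.] [61. 61.] ang 356.1 0.0671
scene adaptor 0.87 437 [496. 128.] [48. 51.] ang 180.5 0.0628
scene tape 0.81 570 [626. 125.] [60. 62.] ang 356.9 0.0673
side tape 0.66 436 [626. 124.] [60. 61.] ang 355.7 0.0671
```

View pics/scene6.png

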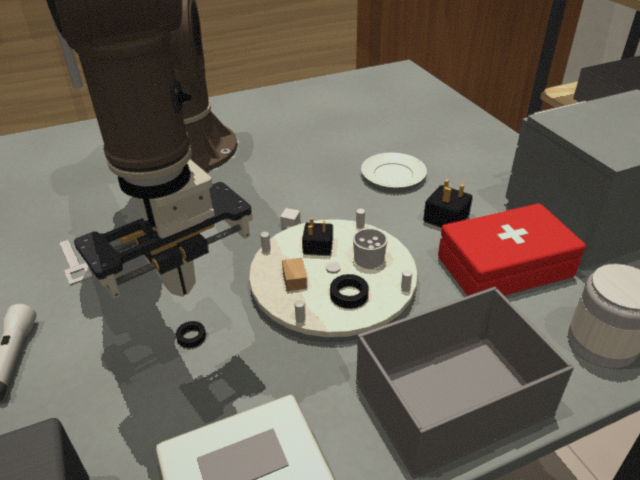

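View pics/side6.png

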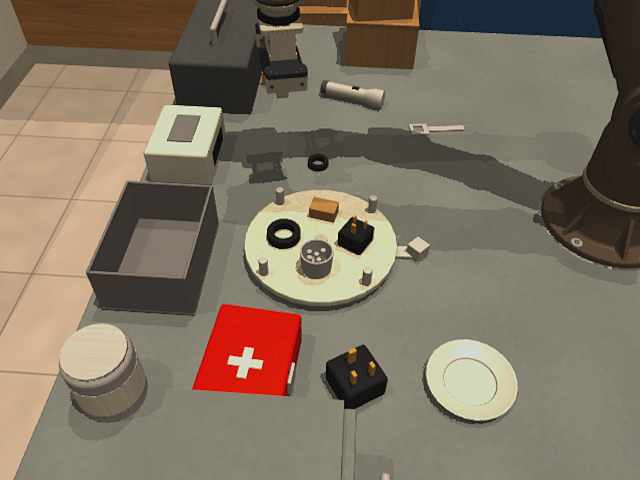

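The adaptor at (318,240) in scene stands on the line from the axis at (333,268) to the pointer at (290,217). The tape is on the disc at (349,291), and the arm is clear.

```bash
python3 -c "
from cell import arm;print(arm.sign_off())"
```

```text
the job is handed in; nothing more can be done
None
```

The adaptor now stands at the pointer, and I handed the job in with the arm clear and about 24 s of the 32 s to spare. I pushed one rim peg with the closed fingers, turning the table about 73° anticlockwise, then backed the fingers off and raised them.

**Adaptor:** the last measurements put it at 180.5° in the scene camera and 181.5° in the side camera, with the pointer at 182.5°. That is about 1–2 mm off the line against the 15 mm allowed, and 63–65 mm from the axis.

**Tape and rest:** the tape lies flat about 67 mm from the axis. Repeated pictures showed no movement.

**Checks that fell short:** the two cameras differed by about 1° on the adaptor, and in the very last side picture the network missed it, though it is plainly visible there. My first move command was refused as invalid input, apparently because a row has to give all its fields. Nothing had moved, and I repeated it.

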